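# Hang the tool caddy on its two pins and put the modelling tool away in it

### The arm

A 6-joint arm with a two-finger parallel gripper is mounted at the origin on the work surface. World frame = base frame: x ahead of the robot, y to its left, z up, the work surface at z = 0. Lengths are in m, angles in degrees, forces in N, time in s.
With the tool pointing down it reaches from about 0.3 to 0.875 m from the base axis. Payload 6.4 kg.
Tool frame: the origin (TCP) lies between the finger pads; the fingertips stand 17 mm ahead of it and the grasp point (between the pads) lies 2 mm behind it; z points along the fingers, y is the line along which they close (so a half turn about z gives the same grasp; the last joint's range is limited). The gripper opens to 85 mm and grips with 20 to 120 N. Pads are 22 mm wide; open, the fingers measure 114 mm over their backs; the gripper's body (76 mm by 85 mm) begins 54 mm behind the grasp point. The pads swing forward as they close: fully open they stand 13 mm farther back than shut.
Start: joints at [-85.961, 10.359, 92.074, -0, 77.567, -11.82], TCP at [0.157, -0.553, 0.248] pointing down, gripper open.
Joint ranges: [-171.53, 171.53], [-51.25, 118.39], [17.06, 147.69], [-65.23, 245.23], [0, 150.52], [-178.68, 178.68]. Speed limits (degrees/s): [147.25, 147.25, 172.46, 180, 180, 180].

### API

Orientations are given as a 3x3 rotation matrix whose columns are the frame's x, y, z axes.
In Python, from station import telemetry, vision, job, spotter gives the robot as it stands.
- The arm moves only by the tool carry_out, never from a script. Its argument "plan" is one flat list of numbers, 6 for each row, row after row: the shift along the tool's x, y, z in mm, then the turn, a rotation vector about the tool's x, y, z in rad. In form: [dx, dy, dz, wx, wy, wz, dx, dy, dz, wx, wy, wz, ...]. A call has 1 to 20 rows; each row shifts and turns the commanded pose from where the row before left it, along the tool's axes as they then stand; what a row does not reach is not made up. A row lasts 1/8 s, in which the tool goes at most 62.5 mm and 10.7 degrees, less where a joint would pass 70% of its speed; a pose out of reach is approached as far as the arm can. A call with a gripper value outside its range is refused whole. "fingers" is the closure in counts, from 0 (fully open) to 255 (shut), set as the call begins (left out, the last holds). The fingers move at their own pace and stop on an object; "grip_force" is the grip in N (left out, the last holds). Time passes only in rows, so rows that do not move let the fingers close. It gives the time, the measured TCP pose, the force, the opening and the grip force at its end, in the units of the state.
- telemetry.get_state(): the state, without advancing time (a new reading comes with each control period).
- vision.grab_frame(name): name is "scene" or "top" or "wrist"; returns (picture, depth): 480x640x3 uint8, red, green, blue; 480x640 float32, m along the optical axis (not along the pixel's ray), 0 where there is no reading.
- vision.camera_model(name): a dict with "fx", "fy", "cx", "cy" (pixels), "D" ([k1, k2, p1, p2, k3] as OpenCV has them; the pictures are not rectified), "extrinsics" (4x4, takes a point from camera to world coordinates). Camera axes: x right, y down, z forward; pixel columns grow to the right and rows downward; lengths in m; the calibration is good to about 2 mm. A picture is of the moment at which its call begins: read the wrist's pose just before it. camera_model takes no time and is no camera call; for the wrist camera it gives the pose at the moment of the call.
- job.finish_job(): hands the job in; it is judged then, once.
Trained networks look in the newest picture that a camera, given by its name, has taken for a name from the list of things; names that differ only in an ending like _2 or _b are one class to them, and where a whole thing is asked for, a point or a joint stands for the part that bears it (a point fixed in the world has none). Each returns a list of dicts, best first, with "score" (0 to 1); they miss things now and then, are a little off and sometimes report something else, mostly with a low value. They report only what shows in the picture. A call takes as long as a camera call. They do not tell look-alikes from the thing itself.
- spotter.boxes_of(camera, query): "pixel" ([column, row] in pixels, amid what is visible of it).
The state is a dict: "t": time; "joint_positions": joint angles; "joint_velocities": joint speeds; "joint_torque": joint torques, N m; "tcp_pos": TCP position; "ee_rot": TCP orientation; "wrist_force": force on the tool from outside, world axes, zero at the start; "wrist_torque": the same for the moment, N m; "opening": opening from 0.0 (shut) to 1.0 (fully open); "finger_force": force on a finger pad.
Only numpy, scipy, OpenCV 4.12 (cv2) and the standard library are available. Lean on these libraries where they do the work, as an engineer would, in place of code of your own. Each camera call takes 0.05 s, during which the arm holds its last target. There are 200 camera calls.

### The job

Hang the wooden tool caddy back on the two pins of the upright tool board, both pins through both holes, its back pushed fully home flush against the board, and let go. Then take the rosewood modelling tool out of the drilled block and stand it in any compartment of the hung caddy, lowering it in rather than dropping it, and leave the loop tool, callipers, tin and vase where they are.

Things in the scene. Friction and masses are not known exactly. Their poses are not given: they have to be found in the camera images.
- rail: Upright tool board of dark-stained wood, screwed to the bench, 240 mm long, 20 mm thick, 177 mm tall, with two level steel pins. Origin: on its front face, middle of the lower edge. The front looks to -x, y runs along the face, z up. Nothing stands above or in front of the pins.
- pin_a (a point): Where the axis of one pin meets the board's front face, 165 mm above the bench. The pin is round, 8 mm thick, with a rounded end, and stands 34 mm out of the face along -x (level). Axes as rail.
- pin_b (a point): The same point of the other pin, 90 mm from pin_a along -y.
- caddy_mid (a point): Loose plywood tool caddy, standing upright, 0.2 to 0.35 kg: a back plate 130 mm wide, 6 mm thick, 215 mm tall, with an open box on its lower front. This point: middle of the plate (width, height and thickness). Axes: the box lies to -x, the plate's plain back looks to +x, y across, z up. Hung right, its x axis is the board's x axis and its underside is about 22 mm above the bench.
- caddy_top (a point): Middle of the top edge of the caddy's back plate, 215 mm above its underside, half-way through the thickness. Hung up, this edge is 60 mm above the board's top, so the plate can be held here (fingers front and back, up to 45 mm down) until it is home. Axes as caddy_mid.
- hole_a (a point): Centre (half-way through the plate) of one of the caddy's two round 14 mm holes, 140 mm above its underside, 45 mm to +y of its middle; it goes on pin_a. Hung and flush, it lies 3 mm below the pin's axis and 3 mm in front of the board's face. Axes as caddy_mid.
- hole_b (a point): The other hole, 45 mm to -y of the middle; it goes on pin_b.
- caddy_box (a point): Middle of the caddy box's inner floor (its middle compartment), 6 mm above the underside, 33 mm in front of the plate's mid-plane. The box stands 65 mm out of the plate and is 70 mm tall, walls 5 mm, with three compartments side by side, each 60 mm deep (x) and 37 mm wide (y), centres at y = -40, 0, +40 mm from here. Axes as caddy_mid.
- tool_mid (a point): Rosewood modelling tool: a dark rod 220 mm long, 12 mm thick, its top 20 mm a flat 14 x 5 mm blade; 30 g; upright in a hole of the block, its foot 7 mm above the bench. This point: half-way along it; z runs up along it. From above hold it about 175 mm over its foot, so that the gripper's body stays above the caddy's back plate when it stands in the box.
- tool_foot (a point): Centre of the flat lower end of the modelling tool. Axes as tool_mid.
- block: Dark wooden block screwed to the bench, 120 (x) x 50 (y) x 45 mm tall, with two upright holes 14.5 mm wide and 38 mm deep, 35 mm to either side of its middle along x: the modelling tool stands in one, the loop tool in the other. Origin: centre of the underside.
- loop_mid (a point): Loop tool in the block's other hole: a pale wooden rod 12 mm thick and 130 mm long with a steel wire loop 32 mm wide on top, in all 187 mm. Leave alone. Half-way up it.
- vase_mid (a point): Bisque vase, 90 mm wide at the belly, 140 mm tall, standing. Leave alone. Half-way up it.
- tin_mid (a point): Aluminium tin with screw-top lid, 75 mm wide, 70 mm tall, standing. Leave alone. Half-way up it.
- callipers_mid (a point): White plastic callipers lying flat, 180 mm long (x), 125 mm wide, 12 mm thick. Leave alone. Middle of the gap between the arms, 3 mm above the bench.
Mind the look-alikes: they are no part of the job. Leave any purple look-alike of the part that bears caddy_mid alone. Leave any blue look-alike of the rail alone.

How it is judged (in metres and radians):
On the way:
1. the caddy hangs on both pins, its back home against the board, let go (x of hole_a in the frame of pin_a between -0.01 and 0.003 m and y of hole_a in the frame of pin_a between -0.006 and 0.006 m and z of hole_a in the frame of pin_a between -0.007 and 0.005 m and x of hole_b in the frame of pin_b between -0.01 and 0.003 m and y of hole_b in the frame of pin_b between -0.006 and 0.006 m and z of hole_b in the frame of pin_b between -0.007 and 0.005 m and angle between caddy_mid's own z axis and vertical below 0.08 rad and contact force between the fingers and caddy below 0.1 N and linear speed of caddy below 0.03 m/s), for 0.3 s.
At the end, for the whole second after the job is handed in: Caddy upright on both pins (holes within 6 mm sideways, 7 mm below, 5 mm above the pin axes), back within 7 mm of the board; modelling tool's foot within 20 mm of the caddy's box floor, leaning under 0.75 rad; both let go and at rest (all of step 1 and x of tool_foot in the frame of caddy_box between -0.03 and 0.03 m and y of tool_foot in the frame of caddy_box between -0.06 and 0.06 m and z of tool_foot in the frame of caddy_box between -0.004 and 0.02 m and angle between tool_mid's own z axis and vertical below 0.75 rad and contact force between the fingers and mtool below 0.1 N and linear speed of mtool below 0.03 m/s); the robot touches nothing.
It fails at once if the vase, tin or callipers moved by more than 15 mm (distance of any of vase_mid, tin_mid, callipers_mid from where it was at the start of the episode above 0.015 m).
It fails at once if the loop tool moved by more than 20 mm (distance of loop_mid from where it was at the start of the episode above 0.02 m).
It fails at once if the modelling tool dropped (falling free by more than about 25 mm) (contact force between anything else and mtool below 0.02 N and linear speed of mtool above 0.7 m/s).
It also fails if it takes over 67 s, if anything falls off the work surface, if the arm or the gripper's body presses on something with over 40 N, if the wrist force passes 120 N, or if a joint passes its speed limit or range.

## Working session

There is one attempt and no reset: what is moved stays moved. The work goes in short steps, Python scripts to look and compute and a tool call to move; the robot and the scene stay as the last step left them, time stands still between calls to the robot, and variables do not carry over. Pictures are saved under pics/ and viewed, at most 12 in all, crops included, and the job is handed in when it is done.

Besides the shell and the picture viewer there is one more tool, called by a JSON object that holds its "api" and its "payload". carry_out: Moves the arm, as the interface text tells. Its arguments: {"type":"object","properties":{"plan":{"type":"array","items":{"type":"number"}},"fingers":{"type":"number"},"grip_force":{"type":"number"}},"required":["plan"]}

```bash
mkdir -p pics
cat > h.py <<'E'
import numpy as np, cv2
from station import telemetry, vision, job, spotter
def grab(n, save=None):
    m=vision.camera_model(n); p,d=vision.grab_frame(n)
    if save: cv2.imwrite('pics/'+save,cv2.cvtColor(p,cv2.COLOR_RGB2BGR))
    return p,d,m
def cloud(d,m):
    K=np.array([[m['fx'],0,m['cx']],[0,m['fy'],m['cy']],[0,0,1]]);D=np.array(m['D'])
    u,v=np.meshgrid(np.arange(640),np.arange(480))
    n=cv2.undistortPoints(np.stack([u,v],-1).reshape(-1,1,2).astype(np.float64),K,D).reshape(480,640,2)
    c=np.concatenate([n,np.ones((480,640,1))],-1)*d[...,None]
    E=np.array(m['extrinsics']); w=c@E[:3,:3].T+E[:3,3]
    w[d<=0]=np.nan
    return w
def proj(P,m):
    K=np.array([[m['fx'],0,m['cx']],[0,m['fy'],m['cy']],[0,0,1]]);Ei=np.linalg.inv(np.array(m['extrinsics']))
    return cv2.projectPoints(np.atleast_2d(P).astype(float),cv2.Rodrigues(Ei[:3,:3])[0],Ei[:3,3],K,np.array(m['D']))[0].reshape(-1,2)
E
python3 - <<'E'
from h import *
print(telemetry.get_state())
for n in ['scene','top']:
    p,d,m=grab(n,n+'0.png'); w=cloud(d,m)
    print(n,m['fx'],np.round(m['extrinsics'],3).tolist())
    for q in ['rail','caddy_mid','block','tool_mid','loop_mid','vase_mid','tin_mid','callipers_mid','pin_a','hole_a','caddy_top','caddy_box']:
        try:
            for r in spotter.boxes_of(n,q)[:4]:
                u,v=map(int,np.round(r['pixel'])); print(q,round(r['score'],2),u,v,np.round(w[min(v,479),min(u,639)],3))
        except Exception as e: print(q,e)
    np.savez(n+'0.npz',p=p,w=w)
E
```

```text
{'t': 0.0, 'joint_positions': array([-8.59634124e+01,  1.04012177e+01,  9.21319159e+01,  1.66160335e-03,
        7.75659024e+01, -1.18218857e+01]), 'joint_velocities': array([-0.03764817, -0.04605142, -0.13157292,  0.02215737,  0.04655482,
        0.04800557]), 'joint_torque': array([-7.12943674e-04, -4.44878340e+01, -3.51333904e+01, -4.47496168e-04,
        9.03449720e-03,  3.05172293e-06]), 'tcp_pos': array([ 0.15709692, -0.55258898,  0.24738856]), 'ee_rot': array([[ 9.61941347e-01,  2.73255989e-01, -9.34253763e-05],
       [ 2.73255739e-01, -9.61939874e-01,  1.72620878e-03],
       [ 3.81827294e-04, -1.68604062e-03, -9.99998506e-01]]), 'wrist_force': array([-0.17572595, -1.15627675, -0.04946701]), 'wrist_torque': array([-0.01683577, -0.00910292,  0.01111971]), 'finger_force': 0.0, 'opening': 0.9993342383686805}
scene 446.100090867926 [[-0.864, 0.313, -0.394, 1.007], [0.503, 0.557, -0.661, 0.728], [0.012, -0.77, -0.638, 0.906], [0.0, 0.0, 0.0, 1.0]]
rail 0.94 282 219 [ 0.561 -0.228  0.101]
rail 0.58 358 196 [ 0.282 -0.236  0.085]
rail 0.31 382 346 [0.587 0.3   0.121]
caddy_mid 0.87
[... 1531 characters left out ...]
237 [0.58  0.293 0.105]
vase_mid 0.66 177 172 [0.732 0.237 0.105]
vase_mid 0.2 249 256 [0.516 0.048 0.217]
tin_mid 0.93 271 150 [0.798 0.029 0.072]
tin_mid 0.48 252 255 [0.52  0.044 0.206]
callipers_mid 0.58 474 235 [ 0.609 -0.459  0.004]
pin_a 0.91 388 252 [ 0.532 -0.222  0.175]
pin_a 0.87 397 391 [ 0.261 -0.237  0.138]
hole_a 0.98 163 330 [0.381 0.256 0.065]
hole_a 0.78 270 332 [0.38  0.029 0.003]
hole_a 0.61 253 255 [0.521 0.044 0.199]
caddy_top 0.66 251 256 [0.516 0.045 0.214]
caddy_top 0.66 166 334 [0.373 0.258 0.038]
caddy_top 0.64 268 332 [0.38  0.032 0.01 ]
caddy_box 0.98 271 335 [0.373 0.026 0.005]
caddy_box 0.79 164 330 [0.382 0.258 0.055]
caddy_box 0.77 251 254 [0.52  0.045 0.216]
```

View pics/scene0.png

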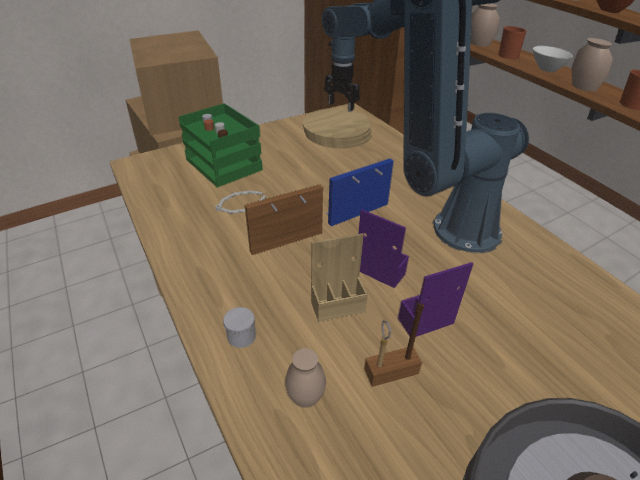

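View pics/top0.png

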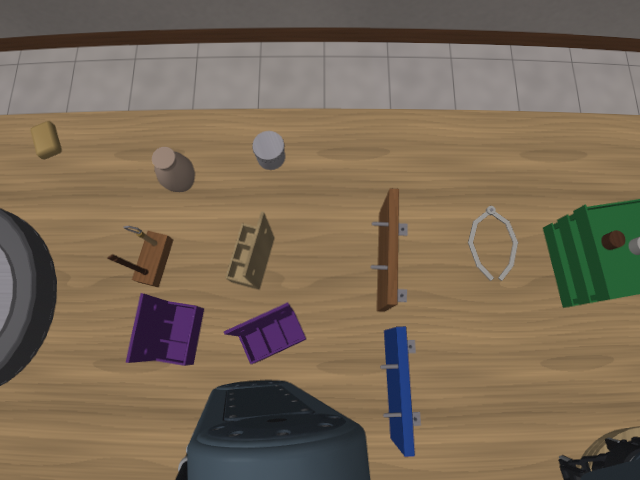

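The wooden caddy is at scene (339,279) and top (250,252). Its look-alikes are purple, at top (165,330) and (267,332). The brown board is at top (388,250), with the blue look-alike at (400,390). The rosewood tool is the dark rod at top (128,265), and the pale loop tool is at (147,237). The brown board's pins point to +y, and the caddy's back faces -y. Next I'll fit geometry and check a crop.

Run:
```python
from h import *
def plane(P,it=400,t=0.003):
    rng=np.random.default_rng(0);best=None
    for _ in range(it):
        a,b,c=P[rng.choice(len(P),3,False)];n=np.cross(b-a,c-a);l=np.linalg.norm(n)
        if l<1e-8: continue
        n/=l; k=abs((P-a)@n)<t
        if abs(n[2])<.2 and (best is None or k.sum()>best.sum()): best=k
    Q=P[best];c=Q.mean(0);n=np.linalg.svd(Q-c,full_matrices=False)[2][2]
    return c,n*np.sign(n[1]),Q
for n in ['scene','top']:
    z=np.load(n+'0.npz');w=z['w'];p=z['p']
    x,y,zz=w[...,0],w[...,1],w[...,2]
    for nm,k in [('rail',(abs(x-.55)<.16)&(abs(y+.22)<.08)&(zz>.01)&(zz<.19)&(p[...,0].astype(int)>p[...,2]+15)),('caddy',(abs(x-.53)<.12)&(abs(y-.05)<.09)&(zz>.012)&(zz<.24)&(p[...,0].astype(int)>p[...,2]+15))]:
        P=w[k]; c,nn,Q=plane(P)
        h=np.array([nn[1],-nn[0],0]);h/=np.linalg.norm(h)
        s=Q@h
        print(n,nm,len(P),len(Q),'c',np.round(c,4),'n',np.round(nn,4),'yaw',np.degrees(np.arctan2(-nn[0],nn[1])).round(2),'h range',np.percentile(s,[0.5,1,99,99.5]).round(4),'z',np.percentile(Q[:,2],[.5,99.5]).round(4), 'mid(front-plane)',np.round(c+h*(np.percentile(s,[.5,99.5]).mean()-c@h),4))
        T=P[P[:,2]>np.percentile(P[:,2],99.5)-.008]; print('  top pts',len(T),T.mean(0).round(4),T.min(0).round(3),T.max(0).round(3))
    k=(abs(x-.55)<.16)&(y>-.215)&(y<-.15)&(zz>.14)&(zz<.19); P=w[k]
    print(' pin pts',len(P)); 
    for a in np.unique(P[:,0].round(2)): 
        q=P[P[:,0].round(2)==a];print('  ',a,len(q),q.mean(0).round(3),q[:,1].max().round(3))
    k=(abs(x-.52)<.06)&(abs(y-.31)<.06)&(zz>.05)&(zz<.24)&(p.max(-1)<110);P=w[k]
    if len(P)>20:
        for a in np.arange(.06,.24,.03):
            q=P[abs(P[:,2]-a)<.015]
            if len(q): print('  tool',a.round(2),len(q),np.median(q,0).round(4))
im=cv2.imread('pics/scene0.png')[200:380,210:470];im=cv2.resize(im,None,fx=3,fy=3,interpolation=cv2.INTER_CUBIC)
cv2.imwrite('pics/crop1.png',im)
```

```text
scene rail 3670 2911 c [ 0.5525 -0.2255  0.0989] n [0.0537 0.9986 0.0032] yaw -3.08 h range [0.4407 0.442  0.6778 0.6787] z [0.0107 0.1796] mid(front-plane) [ 0.5484 -0.2253  0.0989]
  top pts 422 [ 0.5536 -0.2321  0.1777] [ 0.426 -0.251  0.173] [ 0.668 -0.215  0.184]
scene caddy 3888 2455 c [0.5424 0.0433 0.1287] n [0.2528 0.9675 0.0016] yaw -14.64 h range [0.4497 0.4505 0.5778 0.5781] z [0.0144 0.2169] mid(front-plane) [0.5424 0.0433 0.1287]
  top pts 198 [0.5441 0.0417 0.2141] [0.479 0.024 0.209] [0.605 0.06  0.219]
 pin pts 40
   0.43 1 [ 0.432 -0.215  0.148] -0.215
   0.45 1 [ 0.453 -0.214  0.153] -0.214
   0.46 2 [ 0.459 -0.213  0.166] -0.212
   0.5 11 [ 0.503 -0.204  0.168] -0.191
   0.51 7 [ 0.507 -0.197  0.169] -0.189
   0.59 9 [ 0.593 -0.2    0.169] -0.192
   0.6 9 [ 0.596 -0.204  0.169] -0.194
  tool 0.06 38 [0.5175 0.3176 0.0615]
  tool 0.09 46 [0.5174 0.3173 0.0909]
  tool 0.12 51 [0.517  0.3167 0.1192]
  tool 0.15 53 [0.5171 0.3157 0.1497]
  tool 0.18 56 [0.5173 0.3158 0.1802]
  tool 0.21 65 [0.5165 0.3152 0.2117]
top rail 2210 1285 c [ 0.54   -0.2223  0.1181] n [0.05  
[... 172 characters left out ...]
8 -0.248  0.172] [ 0.665 -0.216  0.181]
top caddy 1963 1184 c [0.5397 0.0395 0.1373] n [ 0.2528  0.9675 -0.0063] yaw -14.64 h range [0.45   0.4501 0.5769 0.5776] z [0.0136 0.2175] mid(front-plane) [0.5413 0.0391 0.1373]
  top pts 253 [0.5354 0.0392 0.2144] [ 0.41  -0.029  0.209] [0.604 0.061 0.219]
 pin pts 106
   0.5 56 [ 0.502 -0.201  0.168] -0.186
   0.51 2 [ 0.505 -0.196  0.167] -0.186
   0.59 40 [ 0.592 -0.203  0.167] -0.191
   0.6 8 [ 0.596 -0.2    0.168] -0.192
  tool 0.06 39 [0.5146 0.309  0.0614]
  tool 0.09 52 [0.5161 0.3092 0.0883]
  tool 0.12 57 [0.5149 0.3094 0.1189]
  tool 0.15 48 [0.5139 0.309  0.1497]
  tool 0.18 58 [0.5135 0.3091 0.1823]
  tool 0.21 53 [0.5126 0.3113 0.2085]
```

View pics/crop1.png

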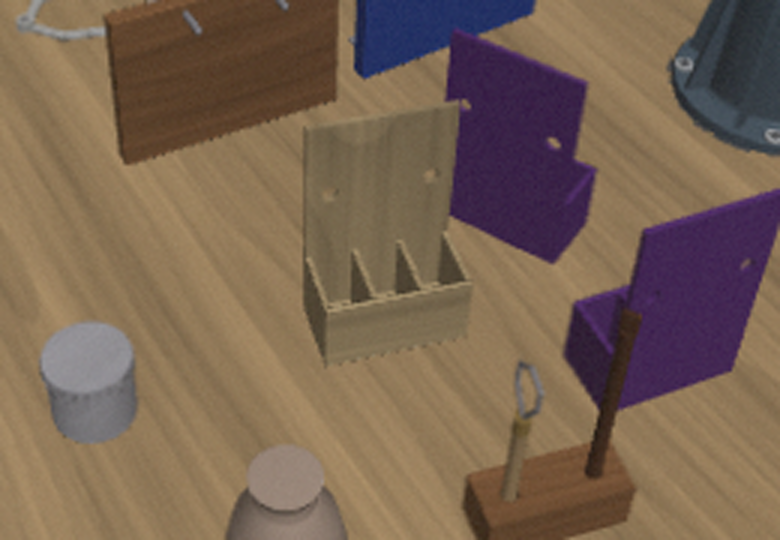

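The crop confirms it: the pale plywood caddy at crop (380,230), the brown board at the upper left with its pins at crop (190,20) and (283,2), and the dark rod at crop (612,400). Next I'll check the wrist camera's mounting and work out the first move.

```bash
cat >> h.py <<'E'
def down(ydir):
    y=np.array([ydir[0],ydir[1],0.]);y/=np.linalg.norm(y);z=np.array([0,0,-1.]);return np.stack([np.cross(y,z),y,z],1)
def goal(pos,R):
    from scipy.spatial.transform import Rotation as Ro
    s=telemetry.get_state();R0=s['ee_rot']
    print('t',round(s['t'],2),'tcp',s['tcp_pos'].round(4),'turn',Ro.from_matrix(R0.T@R).as_rotvec().round(4),'then shift mm',(1000*R.T@(np.array(pos)-s['tcp_pos'])).round(1))
E
python3 - <<'E'
from h import *
s=telemetry.get_state();m=vision.camera_model('wrist')
T=np.eye(4);T[:3,:3]=s['ee_rot'];T[:3,3]=s['tcp_pos']
print(m['fx'],np.round(np.linalg.inv(T)@np.array(m['extrinsics']),4).tolist())
R=down([-.052,-.9986]);print(R.round(3)); goal([.548,-.21,.36],R)
E
```

```text
432.24134908626525 [[-0.0003, -0.9473, -0.3203, 0.0816], [1.0, -0.0001, -0.0007, -0.0003], [0.0006, -0.3203, 0.9473, -0.1249], [0.0, 0.0, 0.0, 1.0]]
[[ 0.999 -0.052  0.   ]
 [-0.052 -0.999  0.   ]
 [ 0.     0.    -1.   ]]
t 1.3 tcp [ 0.1571 -0.5532  0.2483] turn [ 0.     -0.      0.3288] then shift mm [ 372.5 -363.  -111.7]
```

{"api": "carry_out", "payload": {"plan": [0,0,-20,0,0,0.165,0,0,-20,0,0,0.164,31,-30,-6,0,0,0,31,-30,-6,0,0,0,31,-30,-6,0,0,0,31,-30,-6,0,0,0,31,-30,-6,0,0,0,31,-30,-6,0,0,0,31,-30,-6,0,0,0,31,-30,-6,0,0,0,31,-30,-6,0,0,0,31,-30,-6,0,0,0,31,-30,-6,0,0,0,31,-33,-6,0,0,0,0,0,0,0,0,0,0,0,0,0,0,0], "fingers": 0, "grip_force": 60}}

```text
t: 3.3
tcp_pos: [0.5473, -0.2101, 0.36]
ee_rot: [[0.999, -0.052, -0.001], [-0.052, -0.999, -0.0], [-0.001, 0.0, -1.0]]
wrist_force: [-1.0, 0.3, 0.5]
opening: 0.999
finger_force: 0.0
```

Run:
```python
from h import *
p,d,m=grab('wrist','w1.png');w=cloud(d,m);np.savez('w1.npz',p=p,w=w)
s=telemetry.get_state();print(s['t'],s['tcp_pos'].round(4),s['joint_positions'].round(1))
x,y,z=w[...,0],w[...,1],w[...,2]
k=(abs(z-.177)<.008)&(abs(x-.55)<.15)&(abs(y+.23)<.04);P=w[k]
c=P[:,:2].mean(0);u=np.linalg.svd(P[:,:2]-c,full_matrices=False)[2][0];u*=np.sign(u[0]);v=np.array([-u[1],u[0]])
print('board top',len(P),c.round(4),'u',u.round(4),'along',np.percentile((P[:,:2])@u,[1,99]).round(4),'across',np.percentile(P[:,:2]@v,[2,98]).round(4), P[:,2].mean())
f=np.percentile(P[:,:2]@v,98)
k=(z>.145)&(z<.178)&((w[...,:2]@v)>f+.005)&((w[...,:2]@v)<f+.04)&(abs(x-.55)<.1);P=w[k];a=P[:,:2]@u;b=P[:,:2]@v
for side in (a<a.mean(),a>a.mean()):
    Q=P[side];print('pin',len(Q),'u',np.median(a[side]).round(4),np.percentile(a[side],[3,97]).round(4),'reach',(b[side].max()-f).round(4),'z',np.percentile(Q[:,2],[5,50,95]).round(4),'fit slope',np.polyfit(b[side],a[side],1).round(3))
```

```text
3.35 [ 0.547  -0.2106  0.36  ] [-32.6   7.9  82.2  -0.   90.   60.4]
board top 8800 [ 0.5601 -0.2347] u [ 0.9986 -0.0522] along [0.4419 0.6746] across [-0.215  -0.1956] 0.17611091199017473
pin 354 u 0.5137 [0.5094 0.5166] reach 0.034 z [0.165  0.1675 0.169 ] fit slope [-0.003  0.513]
pin 425 u 0.6032 [0.5995 0.6065] reach 0.0339 z [0.1649 0.1674 0.1688] fit slope [-0.004  0.602]
```

View pics/w1.png

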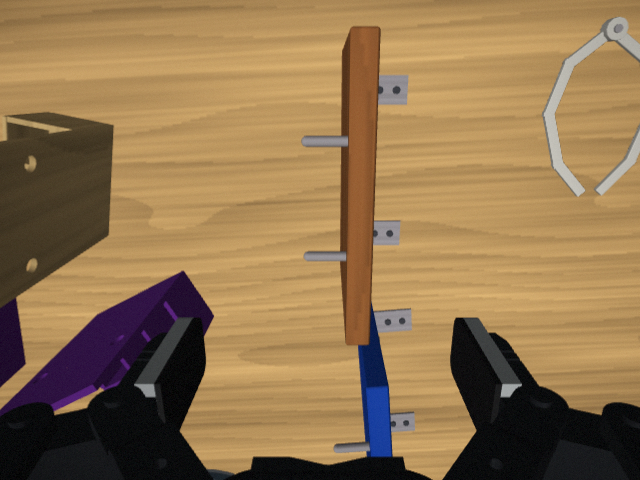

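The wrist picture shows the brown board at (360,185), its pins at (325,141) and (325,256), the callipers at the top right and the wooden caddy at the left edge. The pin midpoint on the face is about (0.547,-0.224), with the board's y axis at (0.9986,-0.0522). Next is the caddy.

Run:
```python
from h import *
goal([.5412,.0383,.33],down([-.2528,-.9675]))
```

```text
t 3.35 tcp [ 0.547  -0.2106  0.36  ] turn [1.000e-04 8.000e-04 2.028e-01] then shift mm [ -68.5 -239.3   30. ]
```

{"api": "carry_out", "payload": {"plan": [0,0,0,0,0,0.101,0,0,0,0,0,0.102,-9.5,-34,4,0,0,0,-10,-34,4,0,0,0,-10,-34,4,0,0,0,-10,-34,4,0,0,0,-10,-34,4,0,0,0,-10,-34,5,0,0,0,-9,-35,5,0,0,0,0,0,0,0,0,0,0,0,0,0,0,0]}}

```text
t: 4.72
tcp_pos: [0.5415, 0.0373, 0.3304]
ee_rot: [[0.967, -0.253, 0.0], [-0.253, -0.967, -0.001], [0.0, 0.001, -1.0]]
wrist_force: [-0.8, -0.6, -0.1]
opening: 1.002
finger_force: 0.0
```

Run:
```python
from h import *
p,d,m=grab('wrist','w2.png');w=cloud(d,m);np.savez('w2.npz',p=p,w=w)
s=telemetry.get_state();print(s['t'],s['tcp_pos'].round(4),s['joint_positions'].round(1))
x,y,z=w[...,0],w[...,1],w[...,2]
k=(abs(z-.215)<.006)&(abs(x-.54)<.12)&(abs(y-.04)<.06);P=w[k]
c=P[:,:2].mean(0);u=np.linalg.svd(P[:,:2]-c,full_matrices=False)[2][0];u*=np.sign(u[0]);v=np.array([-u[1],u[0]])
a=np.percentile(P[:,:2]@u,[.5,99.5]);b=np.percentile(P[:,:2]@v,[2,98])
mid=u*a.mean()+v*b.mean()
print('edge',len(P),'u',u.round(4),'along',a.round(4),'across',b.round(4),'mid',mid.round(4),'z',np.median(P[:,2]).round(4))
q=(abs(z-.1)<.12)&(abs(x-.54)<.15)&(abs(y-.04)<.12)&(z>.02);Q=w[q]
print('local v of higher pts:',[(zz.round(2),np.percentile((Q[abs(Q[:,2]-zz)<.005]@np.r_[v,0]),[2,50,98]).round(4) if (abs(Q[:,2]-zz)<.005).sum()>5 else None) for zz in np.arange(.06,.22,.03)])
goal([mid[0],mid[1],.19],down(-v))
```

```text
4.775 [0.5416 0.0371 0.3304] [-8.6  2.9 90.8 -0.  86.3 96.1]
edge 2225 u [ 0.9999 -0.0134] along [0.4205 0.6034] across [-0.0095  0.0635] mid [0.5123 0.0201] z 0.2143
local v of higher pts: [(np.float64(0.06), array([-0.0288,  0.0732,  0.1212])), (np.float64(0.09), array([-0.0209,  0.0201,  0.0593])), (np.float64(0.12), array([-0.021 ,  0.0196,  0.0592])), (np.float64(0.15), array([-0.0212,  0.0184,  0.0589])), (np.float64(0.18), array([-0.0195,  0.0186,  0.059 ])), (np.float64(0.21), array([-0.0097,  0.0393,  0.0625]))]
t 4.78 tcp [0.5416 0.0371 0.3304] turn [ 0.0005 -0.0003 -0.2434] then shift mm [-29.1  17.4 140.4]
```

View pics/w2.png

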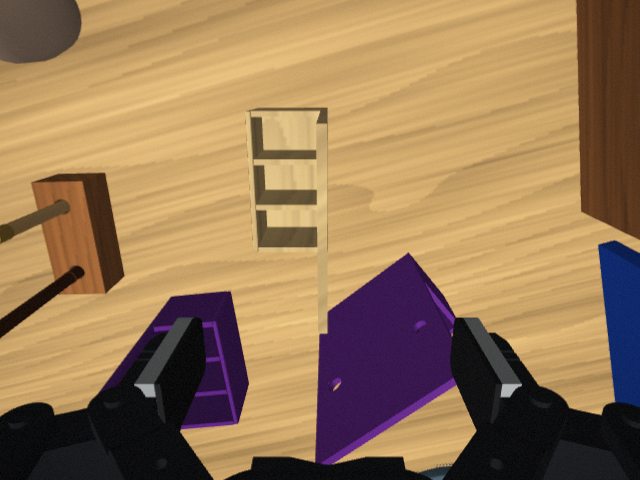

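Run:
```python
from h import *
z0=np.load('w2.npz');p=z0['p'].astype(int);w=z0['w'];x,y,z=w[...,0],w[...,1],w[...,2]
r=(p[...,0]>p[...,2]+15)
k=r&(abs(z-.215)<.006)&(abs(x-.54)<.12)&(abs(y-.04)<.05);P=w[k]
c=P[:,:2].mean(0);u=np.linalg.svd(P[:,:2]-c,full_matrices=False)[2][0];u*=np.sign(u[0]);v=np.array([-u[1],u[0]])
a=np.percentile(P[:,:2]@u,[.5,99.5]);b=np.percentile(P[:,:2]@v,[2,98]);mid=u*a.mean()+v*b.mean()
print('edge',len(P),'u',u.round(4),'along',a.round(4),'across',b.round(4),'mid',mid.round(4),'z',np.median(P[:,2]).round(4))
T=np.load('top0.npz');S=np.load('scene0.npz')
for nm,Z in (('w',z0),('top',T),('scene',S)):
    q=Z['p'].astype(int);W=Z['w'];kk=(q[...,2]>q[...,1]+20)&(q[...,0]>q[...,1]+15)&(W[...,2]>.12)&(W[...,2]<.25)
    L=W[kk];l=np.stack([(L[:,:2]-mid)@u,(L[:,:2]-mid)@v],1);n=(abs(l[:,0])<.09)&(abs(l[:,1])<.1)
    print(nm,len(L),n.sum(),'along',np.percentile(l[n,0],[0,2,50,98,100]).round(3) if n.sum() else '','zmax',np.nanmax(L[n,2]) if n.sum() else '', 'min |u| of high', (np.sort(abs(l[n,0]))[:5].round(3),l[n][np.argsort(abs(l[n,0]))[:3]].round(3)) if n.sum() else '')
for dx in (0,.01,.015):
    g=mid+u*dx; goal([g[0],g[1],.192],down(-v))
```

```text
edge 2118 u [ 0.968 -0.251] along [0.4493 0.5784] across [0.1726 0.1782] mid [0.5414 0.0408] z 0.2143
w 12553 0 along  zmax  min |u| of high 
top 1944 0 along  zmax  min |u| of high 
scene 2593 0 along  zmax  min |u| of high 
t 4.78 tcp [0.5416 0.0371 0.3304] turn [ 0.0005 -0.0003 -0.0032] then shift mm [ -1.1  -3.6 138.4]
t 4.78 tcp [0.5416 0.0371 0.3304] turn [ 0.0005 -0.0003 -0.0032] then shift mm [  8.9  -3.6 138.4]
t 4.78 tcp [0.5416 0.0371 0.3304] turn [ 0.0005 -0.0003 -0.0032] then shift mm [ 13.9  -3.6 138.4]
```

The purple caddies are clear of the grasp, and the plate's top edge is at mid (0.5414,0.0408). I'll descend and grip.

{"api": "carry_out", "payload": {"plan": [-1,-3.6,20,0,0,-0.003,0,0,30,0,0,0,0,0,30,0,0,0,0,0,30,0,0,0,0,0,18,0,0,0,0,0,10,0,0,0,0,0,0,0,0,0]}}

```text
t: 5.65
tcp_pos: [0.5416, 0.0419, 0.1922]
ee_rot: [[0.968, -0.25, -0.0], [-0.25, -0.968, 0.0], [-0.0, 0.0, -1.0]]
wrist_force: [-0.7, -0.7, -0.3]
opening: 1.001
finger_force: 0.0
```

{"api": "carry_out", "payload": {"plan": [0,0,0,0,0,0,0,0,0,0,0,0,0,0,0,0,0,0,0,0,0,0,0,0,0,0,0,0,0,0,0,0,0,0,0,0,0,0,0,0,0,0,0,0,0,0,0,0], "fingers": 255, "grip_force": 60}}

```text
t: 6.65
tcp_pos: [0.5415, 0.0422, 0.1922]
ee_rot: [[0.968, -0.25, -0.0], [-0.25, -0.968, -0.0], [-0.0, 0.0, -1.0]]
wrist_force: [-0.8, -0.6, 0.7]
opening: 0.065
finger_force: 59.8
```

Run:
```python
from h import *
u=np.array([.9986,-.0522]);v=np.array([.0522,.9986])
g=u*.558+v*(-.1955+.003+.05)
goal([g[0],g[1],.29],down(-v)); print(telemetry.get_state()['joint_positions'])
```

```text
t 6.65 tcp [0.5415 0.0422 0.1922] turn [ 0.0002  0.0002 -0.2   ] then shift mm [ 19.4 212.9 -97.8]
[-8.06705643e+00  9.62534619e+00  9.97434260e+01 -9.70382532e-03
  7.06417583e+01  9.63873576e+01]
```

Run:
```python
from h import *
for n in ['w2','top0','scene0']:
    Z=np.load(n+'.npz');q=Z['p'].astype(int);W=Z['w'];kk=(q[...,2]>q[...,1]+20)&(q[...,0]>q[...,1]+15)&(W[...,2]>.0)&(W[...,2]<.25)&(W[...,1]<.15)&(W[...,1]>-.15)
    L=W[kk];o=np.argsort(-L[:,0])[:200:40];print(n,len(L),L[o].round(3).tolist())
```

```text
w2 19267 [[0.429, -0.027, 0.13], [0.428, -0.027, 0.067], [0.428, -0.026, 0.151], [0.428, -0.027, 0.129], [0.428, -0.026, 0.164]]
top0 2544 [[0.427, -0.025, 0.214], [0.422, -0.022, 0.145], [0.419, -0.018, 0.217], [0.417, -0.013, 0.175], [0.415, -0.008, 0.064]]
scene0 2682 [[0.43, -0.023, 0.158], [0.426, -0.025, 0.2], [0.424, -0.018, 0.163], [0.422, -0.011, 0.157], [0.421, -0.014, 0.171]]
```

{"api": "carry_out", "payload": {"plan": [0,0,-15,0,0,0,5,0,-20,0,0,0,5,0,-10,0,0,-0.1,0,10,0,0,0,-0.1,1,20,0,0,0,0,1,24,0,0,0,0,1,24,0,0,0,0,1,24,0,0,0,0,1,24,0,0,0,0,1,24,0,0,0,0,1,24,0,0,0,0,1,20,5,0,0,0,1,12,10,0,0,0,0,4,5,0,0,0,0,0,0,0,0,0,0,0,0,0,0,0]}}

```text
t: 8.65
tcp_pos: [0.5484, -0.1697, 0.2174]
ee_rot: [[0.999, -0.052, 0.0], [-0.052, -0.999, 0.0], [0.0, -0.0, -1.0]]
wrist_force: [0.3, -0.2, -1.4]
opening: 0.064
finger_force: 59.5
```

Run:
```python
from h import *
u=np.array([.9986,-.0522]);v=np.array([.0522,.9986])
g=u*.558+v*(-.1955+.003+.05)
goal([g[0],g[1],.2172],down(-v))
p,d,m=grab('wrist','w3.png');np.savez('w3.npz',p=p,w=cloud(d,m))
p,d,m=grab('scene','s3.png');w=cloud(d,m);np.savez('s3.npz',p=p,w=w)
im=cv2.imread('pics/s3.png')[150:330,200:420];b=cv2.imread('pics/w3.png')
o=np.zeros((600,800,3),np.uint8);a=cv2.resize(im,(660,540)[::1]);o=np.hstack([cv2.resize(im,(400,327)),cv2.resize(b,(400,327))]);cv2.imwrite('pics/c3.png',o)
```

```text
t 8.65 tcp [ 0.5484 -0.1697  0.2174] turn [-0.0002 -0.0001  0.0007] then shift mm [1.4 1.7 0.2]
```

View pics/c3.png

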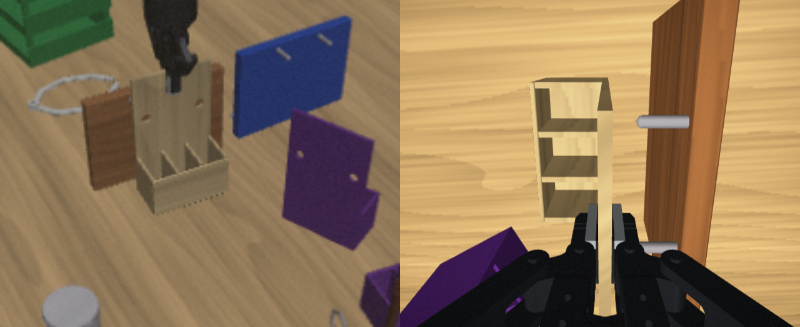

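The caddy is held upright in front of the brown board, with its pins at (663,122) and (655,247) on the right half. Next I'll measure the relative alignment in this same view.

Run:
```python
from h import *
u=np.array([.9986,-.0522]);v=np.array([.0522,.9986])
for n in ('w3','s3'):
    Z=np.load(n+'.npz');w=Z['w'];p=Z['p'].astype(int);A=w[...,:2]@u;B=w[...,:2]@v;z=w[...,2]
    k=(z>.232)&(z<.248)&(abs(B+.142)<.012)&(p[...,0]>p[...,2]+15)&(A>.45)&(A<.66);a=A[k];b=B[k]
    print(n,'edge',k.sum(),'A',np.percentile(a,[.5,99.5]).round(4),'z',np.percentile(z[k],[5,50,95]).round(4))
    e=[(b[abs(a-t)<.004]) for t in np.arange(.5,.63,.015)];print('  B mid along',[np.percentile(i,[5,95]).round(4).tolist() if len(i)>4 else None for i in e])
    k=(z>.15)&(z<.178)&(B>-.188)&(B<-.158)&(A>.48)&(A<.64)&(abs(p[...,0]-p[...,2])<30);
    for lo in (.513,.603):
        q=k&(abs(A-lo)<.012)
        if q.sum()>10: print('  pin',lo,q.sum(),'A',np.percentile(A[q],[3,50,97]).round(4),'z max',np.percentile(z[q],[50,97]).round(4),'B max',B[q].max().round(4))
    k=(z>.06)&(z<.1)&(abs(B+.08)<.03)&(A>.45)&(A<.66)&(p[...,0]>p[...,2]+15)
    if k.sum()>10: print('  box',k.sum(),'A',np.percentile(A[k],[1,99]).round(4),'B',np.percentile(B[k],[1,99]).round(4),'z',np.percentile(z[k],[95,99]).round(4))
Z=np.load('s3.npz');w=Z['w'];A=w[...,:2]@u;B=w[...,:2]@v;z=w[...,2]
k=(z>.1)&(z<.235)&(abs(A-.558)<.062)&(abs(B+.142)<.03);P=w[k];C=P.mean(0);print('front plane n',np.linalg.svd(P-C,full_matrices=False)[2][2].round(4),len(P))
# holes: pixels inside plate area lying deeper
k=(z>.13)&(z<.19)&(abs(A-.558)<.06)&(B<-.150)&(B>-.24)
m=vision.camera_model('scene')
print(proj(np.array([list(u*(.558+s)+v*(-.1395))+[.165] for s in (-.045,.045)]),m).round(1))
cv2.imwrite('pics/c4.png',cv2.resize(cv2.imread('pics/s3.png')[175:275,260:335],None,fx=6,fy=6,interpolation=cv2.INTER_CUBIC))
```

```text
w3 edge 6951 A [0.5301 0.6215] z [0.2385 0.2396 0.2405]
  B mid along [None, None, [-0.1433, -0.1381], [-0.1438, -0.1376], [-0.1434, -0.1379], [-0.1433, -0.138], [-0.1434, -0.1379], [-0.1433, -0.138], [-0.1434, -0.1379]]
  pin 0.513 616 A [0.5109 0.5151 0.517 ] z max [0.1674 0.169 ] B max -0.1672
  pin 0.603 1187 A [0.5992 0.6032 0.6064] z max [0.1676 0.1691] B max -0.1618
  box 8039 A [0.4925 0.6213] B [-0.1094 -0.0734] z [0.0952 0.0956]
s3 edge 132 A [0.4934 0.6221] z [0.2323 0.239  0.243 ]
  B mid along [[-0.1431, -0.1376], [-0.1407, -0.1363], None, None, None, [-0.1429, -0.1365], [-0.1437, -0.1373], [-0.1414, -0.1356], [-0.1439, -0.1364]]
  box 609 A [0.4928 0.6231] B [-0.1087 -0.0692] z [0.0974 0.099 ]
front plane n [ 0.0553  0.9983 -0.0173] 1525
[[308.7 206.8]
 [279.5 215.3]]
```

View pics/c4.png

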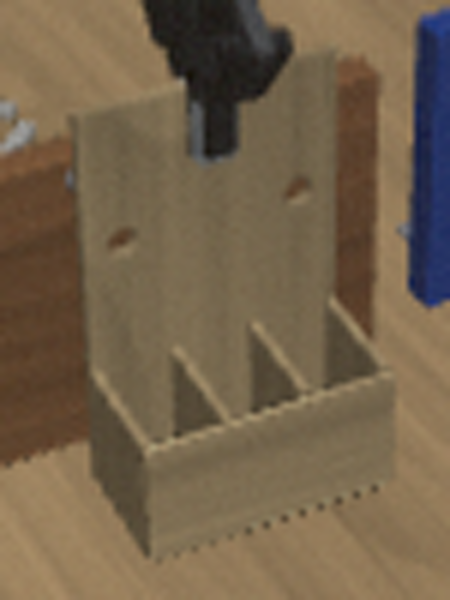

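Hole pixels (309.7,206.7) and (280.3,215.3) match the pin-height prediction to within a pixel. I'll shift 1 mm sideways and slide on.

{"api": "carry_out", "payload": {"plan": [1,4,-0.5,0,0,0,0,6,0,0,0,0,0,6,0,0,0,0,0,6,0,0,0,0,0,6,0,0,0,0,0,0,0,0,0,0]}}

```text
t: 9.5
tcp_pos: [0.5477, -0.199, 0.2177]
ee_rot: [[0.999, -0.053, -0.0], [-0.053, -0.999, -0.0], [-0.0, 0.0, -1.0]]
wrist_force: [-0.1, -0.7, -3.0]
opening: 0.066
finger_force: 59.5
```

{"api": "carry_out", "payload": {"plan": [0,6,0,0,0,0,0,6,0,0,0,0,0,5,0,0,0,0,0,4,0,0,0,0,0,0,0,0,0,0]}}

```text
t: 10.12
tcp_pos: [0.5467, -0.2196, 0.2178]
ee_rot: [[0.999, -0.053, -0.0], [-0.053, -0.999, 0.0], [-0.0, -0.0, -1.0]]
wrist_force: [-0.6, 0.2, -1.9]
opening: 0.06
finger_force: 59.5
```

{"api": "carry_out", "payload": {"plan": [0,1,0,0,0,0,0,1,0,0,0,0,0,1,0,0,0,0,0,0,0,0,0,0]}}

```text
t: 10.62
tcp_pos: [0.5466, -0.2217, 0.2178]
ee_rot: [[0.999, -0.052, -0.0], [-0.052, -0.999, 0.001], [-0.0, -0.001, -1.0]]
wrist_force: [0.0, 3.1, -0.5]
opening: 0.061
finger_force: 59.7
```

{"api": "carry_out", "payload": {"plan": [0,1,0,0,0,0,0,0,1,0,0,0,0,0,1,0,0,0,0,0,1,0,0,0,0,0,0,0,0,0]}}

```text
t: 11.25
tcp_pos: [0.5469, -0.2219, 0.2151]
ee_rot: [[0.999, -0.052, 0.001], [-0.052, -0.999, 0.002], [0.0, -0.002, -1.0]]
wrist_force: [1.1, 6.5, 2.1]
opening: 0.064
finger_force: 60.2
```

{"api": "carry_out", "payload": {"plan": [0,0,0.7,0,0,0,0,0,0,0,0,0]}}

```text
t: 11.5
tcp_pos: [0.5469, -0.2219, 0.2144]
ee_rot: [[0.999, -0.052, 0.001], [-0.052, -0.999, 0.002], [0.001, -0.002, -1.0]]
wrist_force: [1.0, 7.6, 1.5]
opening: 0.061
finger_force: 60.2
```

{"api": "carry_out", "payload": {"plan": [0,0,0,0,0,0,0,0,0,0,0,0,0,0,0,0,0,0,0,0,0,0,0,0,0,0,0,0,0,0], "fingers": 120}}

```text
t: 12.12
tcp_pos: [0.5465, -0.2234, 0.2141]
ee_rot: [[0.999, -0.052, 0.0], [-0.052, -0.999, -0.0], [0.0, 0.0, -1.0]]
wrist_force: [-0.2, 0.5, -0.0]
opening: 0.529
finger_force: 0.0
```

```bash
cat > chk.py <<'E'
from h import *
import sys
u=np.array([.9986,-.0522]);v=np.array([.0522,.9986])
for n in sys.argv[2:]:
    p,d,m=grab(n,n+sys.argv[1]+'.png');w=cloud(d,m);p=p.astype(int);A=w[...,:2]@u;B=w[...,:2]@v;z=w[...,2]
    col=(p[...,0]>p[...,2]+15)
    k=(z>.2)&(z<.248)&(abs(B+.19)<.02)&col&(A>.45)&(A<.66)
    zt=np.percentile(z[k],97);e=k&(z>zt-.008)
    print(n,'top z',np.percentile(z[e],[50,97]).round(4),'A',np.percentile(A[e],[.5,99.5]).round(4),'B',np.percentile(B[e],[3,97]).round(4))
    k=(z>.1)&(z<.23)&(abs(A-.558)<.06)&(abs(B+.185)<.02)&col;P=w[k]
    if len(P)>100:
        C=P.mean(0);N=np.linalg.svd(P-C,full_matrices=False)[2][2];print(' front n',N.round(4),len(P),'B med',np.median(B[k]).round(4))
        for zz in (.11,.14,.17,.2,.22): q=k&(abs(z-zz)<.012);print('  B at',zz,np.median(B[q]).round(4))
    k=(z>.06)&(z<.11)&(abs(B+.13)<.03)&(A>.45)&(A<.66)&col
    if k.sum()>10: print('  box',k.sum(),'A',np.percentile(A[k],[1,99]).round(4),'B',np.percentile(B[k],[1,99]).round(4),'z',np.percentile(z[k],[95,99]).round(4))
E
python3 chk.py 5 scene wrist
```

```text
scene top z [0.2363 0.2399] A [0.4941 0.6244] B [-0.1956 -0.1869]
 front n [-0.0535 -0.9986  0.0013] 1262 B med -0.1901
  B at 0.11 -0.1899
  B at 0.14 -0.1902
  B at 0.17 -0.19
  B at 0.2 -0.1903
  B at 0.22 -0.1902
  box 519 A [0.4952 0.6235] B [-0.159  -0.1212] z [0.0945 0.0958]
wrist top z [0.2362 0.2373] A [0.531  0.6227] B [-0.1953 -0.1896]
 front n [0.0088 0.1265 0.9919] 5823 B med -0.2004
  B at 0.11 nan
  B at 0.14 nan
  B at 0.17 -0.2004
  B at 0.2 -0.1718
  B at 0.22 -0.1717
  box 6544 A [0.4969 0.6226] B [-0.1594 -0.125 ] z [0.0919 0.0924]
  return _methods._mean(a, axis=axis, dtype=dtype,
  ret = ret.dtype.type(ret / rcount)
```

The caddy hangs upright and flush (front plane constant in height, top edge at 0.2365), and it's released. Next is the modelling tool.

Run:
```python
from h import *
goal([.5145,.3125,.35],down([-.27,-.963]))
```

```text
t 12.22 tcp [ 0.5465 -0.2234  0.2141] turn [0.     0.     0.2211] then shift mm [-175.5 -507.3 -135.9]
```

{"api": "carry_out", "payload": {"plan": [0,0,-10,0,0,0,0,0,-25,0,0,0,0,0,-45,0,0,0,0,0,-56,0,0,0,0,0,0,0,0,0]}}

```text
t: 12.85
tcp_pos: [0.5485, -0.2245, 0.3572]
ee_rot: [[0.999, -0.052, 0.01], [-0.052, -0.999, -0.006], [0.01, 0.006, -1.0]]
wrist_force: [-0.5, -0.7, 0.1]
opening: 0.528
finger_force: 0.0
```

{"api": "carry_out", "payload": {"plan": [0,0,0,0,0,0.11,0,0,0,0,0,0.111,-13.5,-39,0,0,0,0,-13.5,-39,0,0,0,0,-13.5,-39,0,0,0,0,-13.5,-39,0,0,0,0,-13.5,-39,0,0,0,0,-13.5,-39,0,0,0,0,-13.5,-39,0,0,0,0,-13.5,-39,0,0,0,0,-13.5,-39,0,0,0,0,-13.5,-39,0,0,0,0,-13.5,-39,0,0,0,0,-13.5,-39,0,0,0,0,-13.5,-39,0,0,0,0,0,0,0,0,0,0,0,0,0,0,0,0]}}

```text
t: 14.98
tcp_pos: [0.5141, 0.3119, 0.3496]
ee_rot: [[0.963, -0.269, -0.001], [-0.269, -0.963, -0.001], [-0.001, 0.001, -1.0]]
wrist_force: [0.8, -0.4, 0.1]
opening: 0.531
finger_force: 0.0
```

```bash
cat > tool.py <<'E'
from h import *
import sys
p,d,m=grab('wrist','wt%s.png'%sys.argv[1]);w=cloud(d,m);p=p.astype(int);x,y,z=w[...,0],w[...,1],w[...,2]
cam=np.array(m['extrinsics'])[:2,3]
k0=(abs(x-.5145)<.03)&(abs(y-.3125)<.03)&(p.max(-1)<140)&(p[...,0]>p[...,2]+8)
L=[]
for a in np.arange(.06,.225,.02):
    q=w[k0&(abs(z-a)<.008)]
    if len(q)>8:
        c=np.median(q,0);dr=c[:2]-cam;c2=c[:2]+dr/np.linalg.norm(dr)*.005;L.append([a,*c2]);print(a.round(3),len(q),c.round(4),'axis',c2.round(4))
k=(abs(z-.045)<.004)&(abs(x-.55)<.1)&(abs(y-.3)<.06)&(p[...,0]>p[...,2]+15);P=w[k][:,:2].astype(np.float32);print('block top',cv2.minAreaRect(P) if len(P)>50 else None)
L=np.array(L)
if len(L)>1:
    fx=np.polyfit(L[:,0],L[:,1],1);fy=np.polyfit(L[:,0],L[:,2],1);print('lean',fx[0].round(3),fy[0].round(3))
    g=[np.polyval(fx,.182),np.polyval(fy,.182)];print('at .182',np.round(g,4));goal([*g,.184],down([-.27,-.963]))
E
python3 tool.py 1
```

```text
0.06 46 [0.5169 0.3115 0.0593] axis [0.5121 0.3129]
0.08 40 [0.5173 0.3115 0.0805] axis [0.5125 0.3129]
0.1 45 [0.5173 0.3119 0.0996] axis [0.5125 0.3133]
0.12 57 [0.5174 0.3119 0.1202] axis [0.5126 0.3133]
0.14 66 [0.5174 0.3119 0.1407] axis [0.5126 0.3133]
0.16 77 [0.5173 0.3118 0.1599] axis [0.5125 0.3132]
0.18 91 [0.5173 0.3111 0.1811] axis [0.5125 0.3125]
0.2 152 [0.5167 0.3137 0.2043] axis [0.512  0.3151]
0.22 264 [0.5139 0.3125 0.2251] axis [0.509  0.3139]
block top ((0.5456790328025818, 0.3051881194114685), (0.05013174191117287, 0.1193317398428917), 76.61685180664062)
lean -0.012 0.007
at .182 [0.5116 0.3137]
t 15.03 tcp [0.5143 0.3115 0.3498] turn [ 0.0007  0.0002 -0.0004] then shift mm [ -3.3  -1.4 165.8]
```

View pics/wt1.png

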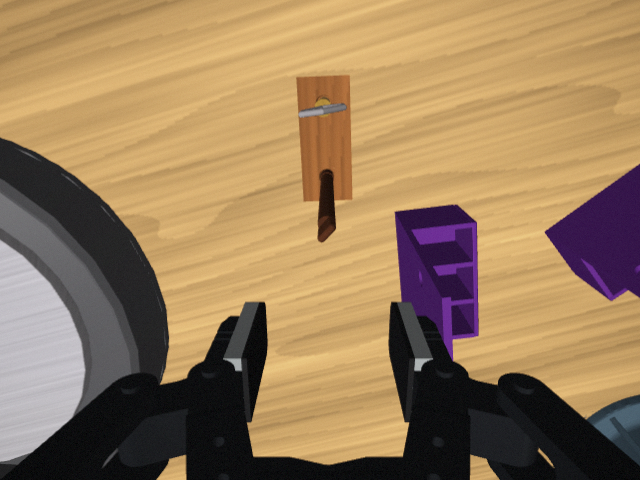

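The view shows the dark tool at (326,200) upright in the block, with the loop tool well away at (322,108). A purple caddy stands near the right finger, so I'll check clearance before going down.

Run:
```python
from h import *
R=down([-.27,-.963]);g=np.array([.5125,.313])
for n in ['top0','scene0','w2']:
    Z=np.load(n+'.npz');q=Z['p'].astype(int);W=Z['w'];kk=(q[...,2]>q[...,1]+20)&(q[...,0]>q[...,1]+15)&(W[...,2]>.12)&(W[...,2]<.25)&(W[...,1]>.15)
    L=(W[kk][:,:2]-g)@R[:2,:2];
    if len(L): o=np.argsort(np.hypot(*L.T))[:100:25];print(n,len(L),L[o].round(3).tolist(),'in box',((abs(L[:,0])<.06)&(abs(L[:,1])<.08)).sum())
```

```text
top0 1402 [[-0.049, 0.076], [-0.057, 0.077], [-0.053, 0.082], [-0.054, 0.083]] in box 13
scene0 1297 [[0.007, 0.001], [-0.047, 0.078], [-0.053, 0.076], [-0.048, 0.081]] in box 135
w2 344 [[-0.049, 0.078], [-0.048, 0.079], [-0.048, 0.08], [-0.049, 0.08]] in box 73
```

{"api": "carry_out", "payload": {"plan": [-2,-1,20,0,0,0,0,0,30,0,0,0,0,0,35,0,0,0,0,0,35,0,0,0,0,0,30,0,0,0,0,0,15.5,0,0,0,0,0,0,0,0,0]}}

```text
t: 15.9
tcp_pos: [0.5124, 0.3128, 0.1838]
ee_rot: [[0.963, -0.271, -0.002], [-0.271, -0.963, -0.001], [-0.001, 0.001, -1.0]]
wrist_force: [0.7, 0.7, 0.6]
opening: 0.533
finger_force: 0.0
```

{"api": "carry_out", "payload": {"plan": [0,0,0,0,0,0,0,0,0,0,0,0,0,0,0,0,0,0,0,0,0,0,0,0,0,0,0,0,0,0,0,0,0,0,0,0], "fingers": 255, "grip_force": 30}}

```text
t: 16.65
tcp_pos: [0.5136, 0.3139, 0.1863]
ee_rot: [[0.963, -0.27, 0.003], [-0.27, -0.963, 0.0], [0.002, -0.001, -1.0]]
wrist_force: [-0.7, -0.4, 6.1]
opening: 0.132
finger_force: 29.3
```

{"api": "carry_out", "payload": {"plan": [0,0,-10,0,0,0,0,0,-25,0,0,0,0,0,-40,0,0,0,0,0,-50,0,0,0,0,0,-50,0,0,0,0,0,0,0,0,0]}}

```text
t: 17.4
tcp_pos: [0.5144, 0.3146, 0.3658]
ee_rot: [[0.963, -0.269, 0.009], [-0.27, -0.963, 0.004], [0.008, -0.006, -1.0]]
wrist_force: [-0.2, 0.6, -0.4]
opening: 0.131
finger_force: 29.3
```

Run:
```python
from h import *
u=np.array([.9986,-.0522]);v=np.array([.0522,.9986])
g=u*.558+v*(-.160);print(g)
goal([g[0],g[1],.36],down(u))
p,d,m=grab('scene','s6.png');w=cloud(d,m);q=p.astype(int);x,y,z=w[...,0],w[...,1],w[...,2]
k=(abs(x-.515)<.04)&(abs(y-.315)<.04)&(z>.06)&(z<.3)&(q.max(-1)<120)&(q[...,0]>q[...,2]+8)
P=w[k];print(len(P),np.percentile(P[:,2],[0,1,50,99]).round(4))
for a in np.arange(.16,.33,.02):
    r=P[abs(P[:,2]-a)<.01]
    if len(r)>5:print(a.round(2),np.median(r,0).round(4))
cv2.imwrite('pics/c6.png',cv2.resize(cv2.imread('pics/s6.png')[180:400,280:480],None,fx=2.7,fy=2.7))
```

```text
[ 0.5488668 -0.1889036]
t 17.4 tcp [0.5144 0.3146 0.3658] turn [ 0.0028 -0.0112 -1.7914] then shift mm [-501.1   60.7    5.8]
232 [0.186  0.1896 0.2469 0.2987]
0.2 [0.5195 0.3183 0.1979]
0.22 [0.5201 0.3193 0.2202]
0.24 [0.5198 0.3193 0.2392]
0.26 [0.5193 0.3185 0.2605]
0.28 [0.5198 0.3189 0.2796]
0.3 [0.5193 0.3185 0.2949]
```

View pics/c6.png

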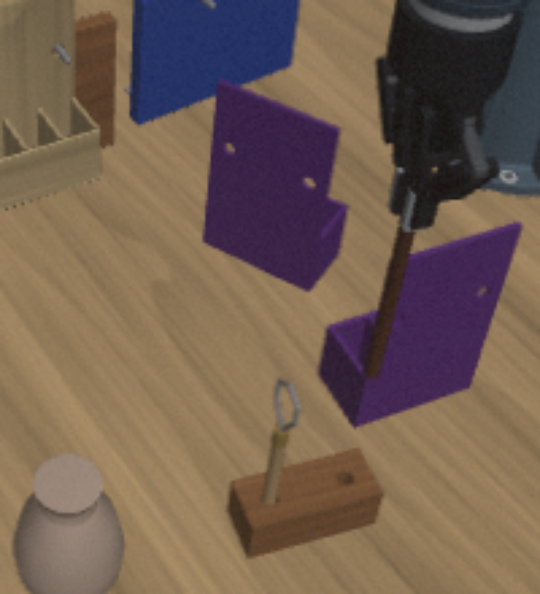

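The dark tool is gripped and vertical at crop (390,300), and the loop tool is undisturbed at (280,450). I'll turn in place, then carry it across.

{"api": "carry_out", "payload": {"plan": [0,0,0,0,0,-0.179,0,0,0,0,0,-0.179,0,0,0,0,0,-0.179,0,0,0,0,0,-0.179,0,0,0,0,0,-0.179,0,0,0,0,0,-0.179,0,0,0,0,0,-0.179,0,0,0,0,0,-0.179,0,0,0,0,0,-0.179,0,0,0,0,0,-0.18,0,0,0,0,0,0]}}

```text
t: 18.82
tcp_pos: [0.512, 0.3136, 0.3578]
ee_rot: [[0.055, 0.999, -0.003], [0.999, -0.055, -0.001], [-0.001, -0.003, -1.0]]
wrist_force: [0.2, 0.0, -0.6]
opening: 0.133
finger_force: 29.3
```

Run:
```python
from h import *
u=np.array([.9986,-.0522]);v=np.array([.0522,.9986]);g=u*.559+v*(-.160)
goal([g[0],g[1],.366],down(u))
```

```text
t 18.82 tcp [0.512  0.3136 0.3578] turn [-0.0029  0.0011 -0.0024] then shift mm [-499.9   64.    -8.2]
```

{"api": "carry_out", "payload": {"plan": [-15,2,0,0,0,0,-32,4,0,0,0,0,-36,4.6,0,0,0,0,-36,4.6,0,0,0,0,-36,4.6,0,0,0,0,-36,4.6,0,0,0,0,-36,4.6,0,0,0,0,-36,4.6,0,0,0,0,-36,4.6,0,0,0,0,-36,4.6,0,0,0,0,-36,4.6,0,0,0,0,-36,4.6,0,0,0,0,-36,4.6,0,0,0,0,-36,4.6,0,0,0,0,-21,3,0,0,0,-0.002,0,0,0,0,0,0,0,0,0,0,0,0]}}

```text
t: 20.95
tcp_pos: [0.5501, -0.1882, 0.3595]
ee_rot: [[0.051, 0.999, -0.0], [0.999, -0.051, 0.001], [0.001, -0.0, -1.0]]
wrist_force: [-0.7, 0.3, 0.9]
opening: 0.133
finger_force: 29.3
```

```bash
python3 - <<'E'
from h import *
u=np.array([.9986,-.0522]);v=np.array([.0522,.9986]);g=u*.559+v*(-.160)
goal([g[0],g[1],.208],down(u))
for n in ('scene','wrist'):
    p,d,m=grab(n,n+'7.png');w=cloud(d,m);q=p.astype(int);A=w[...,:2]@u;B=w[...,:2]@v;z=w[...,2]
    k=(abs(A-.559)<.03)&(abs(B+.16)<.025)&(z>.12)&(z<.34)&(q.max(-1)<130)&(q[...,0]>q[...,2]+8)
    print(n,k.sum(),np.percentile(z[k],[1,50,99]).round(3) if k.any() else '')
    for a in np.arange(.16,.34,.03):
        r=k&(abs(z-a)<.012)
        if r.sum()>5:print(a.round(2),'A',np.median(A[r]).round(4),'B',np.median(B[r]).round(4))
a=cv2.imread('pics/scene7.png')[130:300,220:380];b=cv2.imread('pics/wrist7.png')
cv2.imwrite('pics/c7.png',np.hstack([cv2.resize(a,(376,400)),cv2.resize(b,(424,400))]))
E
python3 chk.py 8 scene
```

```text
t 20.95 tcp [ 0.5501 -0.1882  0.3595] turn [-0.0003 -0.0006  0.001 ] then shift mm [ -0.7  -0.2 151.5]
scene 214 [0.18  0.262 0.336]
0.19 A 0.5613 B -0.1559
0.22 A 0.5607 B -0.1552
0.25 A 0.5614 B -0.1559
0.28 A 0.5618 B -0.1551
0.31 A 0.5614 B -0.1548
0.34 A 0.5599 B -0.1561
wrist 2388 [0.184 0.296 0.339]
0.19 A 0.5582 B -0.1542
0.22 A 0.5586 B -0.1542
0.25 A 0.5586 B -0.1541
0.28 A 0.5581 B -0.1542
0.31 A 0.5586 B -0.1541
0.34 A 0.5583 B -0.1541
scene top z [0.2367 0.2404] A [0.4941 0.6233] B [-0.1965 -0.1863]
 front n [-0.0523 -0.9986  0.0016] 1293 B med -0.1901
  B at 0.11 -0.1903
  B at 0.14 -0.19
  B at 0.17 -0.1899
  B at 0.2 -0.19
  B at 0.22 -0.19
  box 531 A [0.4954 0.6239] B [-0.159  -0.1211] z [0.094  0.0958]
```

View pics/c7.png

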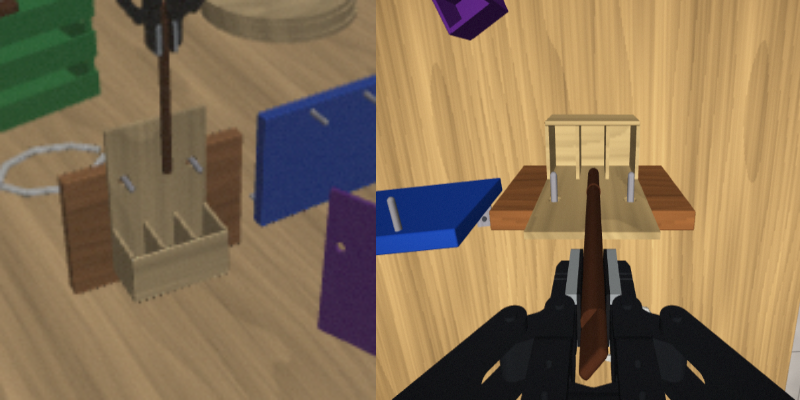

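Both pins show through the holes, at left (127,184) and (195,163), and the tool hangs vertical over the middle compartment. I'll lower it in.

{"api": "carry_out", "payload": {"plan": [-0.7,0,15,0,0,0,0,0,20,0,0,0,0,0,20,0,0,0,0,0,20,0,0,0,0,0,20,0,0,0,0,0,20,0,0,0,0,0,15,0,0,0,0,0,10,0,0,0,0,0,5,0,0,0,0,0,0,0,0,0]}}

```text
t: 22.35
tcp_pos: [0.5503, -0.1896, 0.2146]
ee_rot: [[0.051, 0.999, 0.0], [0.999, -0.051, 0.0], [0.0, 0.0, -1.0]]
wrist_force: [-0.9, 0.7, -0.8]
opening: 0.129
finger_force: 29.3
```

{"api": "carry_out", "payload": {"plan": [0,0,2,0,0,0,0,0,1.5,0,0,0,0,0,1.5,0,0,0,0,0,0,0,0,0]}}

```text
t: 22.85
tcp_pos: [0.5502, -0.1896, 0.2095]
ee_rot: [[0.051, 0.999, -0.0], [0.999, -0.051, 0.0], [0.0, -0.0, -1.0]]
wrist_force: [-0.2, 0.4, -0.5]
opening: 0.131
finger_force: 29.3
```

{"api": "carry_out", "payload": {"plan": [0,0,1,0,0,0,0,0,1,0,0,0,0,0,0,0,0,0]}}

```text
t: 23.22
tcp_pos: [0.5502, -0.1896, 0.2075]
ee_rot: [[0.051, 0.999, -0.0], [0.999, -0.051, 0.0], [0.0, -0.0, -1.0]]
wrist_force: [-0.3, 0.6, -0.2]
opening: 0.129
finger_force: 29.3
```

{"api": "carry_out", "payload": {"plan": [0,0,1,0,0,0,0,0,0.5,0,0,0,0,0,0,0,0,0]}}

```text
t: 23.6
tcp_pos: [0.5507, -0.1899, 0.207]
ee_rot: [[0.051, 0.999, 0.001], [0.999, -0.051, -0.001], [-0.001, 0.001, -1.0]]
wrist_force: [-1.4, 0.5, 5.1]
opening: 0.126
finger_force: 29.8
```

The foot is on the floor at about 5 N. I'll ease off and let go.

{"api": "carry_out", "payload": {"plan": [0,0,-0.7,0,0,0,0,0,0,0,0,0]}}

```text
t: 23.85
tcp_pos: [0.5504, -0.1898, 0.2071]
ee_rot: [[0.051, 0.999, 0.001], [0.999, -0.051, -0.0], [-0.0, 0.001, -1.0]]
wrist_force: [-0.3, -0.1, 4.1]
opening: 0.129
finger_force: 29.6
```

{"api": "carry_out", "payload": {"plan": [0,0,0,0,0,0,0,0,0,0,0,0,0,0,0,0,0,0,0,0,0,0,0,0,0,0,0,0,0,0,0,0,0,0,0,0,0,0,0,0,0,0,0,0,0,0,0,0], "fingers": 90}}

```text
t: 24.85
tcp_pos: [0.5503, -0.1897, 0.2068]
ee_rot: [[0.051, 0.999, -0.0], [0.999, -0.051, 0.0], [0.0, -0.0, -1.0]]
wrist_force: [0.4, 0.6, -0.1]
opening: 0.647
finger_force: 0.0
```

```bash
cat > fin.py <<'E'
from h import *
import sys
u=np.array([.9986,-.0522]);v=np.array([.0522,.9986])
for n in ('scene','wrist')[:int(sys.argv[2])]:
    p,d,m=grab(n,n+sys.argv[1]+'.png');w=cloud(d,m);q=p.astype(int);A=w[...,:2]@u;B=w[...,:2]@v;z=w[...,2]
    k=(abs(A-.559)<.06)&(B<-.09)&(B>-.188)&(z>.05)&(z<.27)&(q.max(-1)<100)&(q[...,0]>q[...,2]+8)
    for a in np.arange(.07,.27,.03):
        r=k&(abs(z-a)<.012)
        if r.sum()>5:print(n,a.round(2),r.sum(),'A',np.median(A[r]).round(4),'B',np.median(B[r]).round(4))
E
python3 fin.py 9 2
```

```text
scene 0.07 74 A 0.5557 B -0.167
scene 0.1 36 A 0.5605 B -0.1567
scene 0.13 25 A 0.5622 B -0.1577
scene 0.16 34 A 0.5621 B -0.1587
scene 0.19 36 A 0.5606 B -0.1571
scene 0.22 59 A 0.5607 B -0.1606
scene 0.25 38 A 0.5637 B -0.1598
wrist 0.07 1115 A 0.6169 B -0.1561
wrist 0.1 313 A 0.5598 B -0.1559
wrist 0.13 383 A 0.5587 B -0.1559
wrist 0.16 577 A 0.5587 B -0.1559
wrist 0.19 1046 A 0.5591 B -0.156
wrist 0.22 2042 A 0.5582 B -0.1562
wrist 0.25 1971 A 0.5591 B -0.1582
```

The tool stands free and vertical. I'll retreat straight up.

{"api": "carry_out", "payload": {"plan": [0,0,-8,0,0,0,0,0,-15,0,0,0,0,0,-25,0,0,0,0,0,-30,0,0,0,0,0,-30,0,0,0,0,0,-30,0,0,0,0,0,-30,0,0,0,0,0,0,0,0,0,0,0,0,0,0,0,0,0,0,0,0,0,0,0,0,0,0,0]}}

```text
t: 26.32
tcp_pos: [0.55, -0.1895, 0.3737]
ee_rot: [[0.051, 0.999, -0.002], [0.999, -0.051, 0.001], [0.001, -0.002, -1.0]]
wrist_force: [-0.3, -0.4, 0.9]
opening: 0.647
finger_force: 0.0
```

```bash
python3 fin.py 10 1; python3 chk.py 11 scene; python3 -c "
import cv2;cv2.imwrite('pics/c11.png',cv2.resize(cv2.imread('pics/scene11.png')[130:420,190:450],None,fx=2,fy=2))"
```

```text
scene 0.07 77 A 0.5559 B -0.1657
scene 0.1 44 A 0.5607 B -0.1568
scene 0.13 27 A 0.5634 B -0.1578
scene 0.16 33 A 0.5617 B -0.1585
scene 0.19 28 A 0.5621 B -0.1575
scene 0.22 34 A 0.5617 B -0.1577
scene 0.25 14 A 0.5614 B -0.1598
scene top z [0.2366 0.2404] A [0.494  0.6233] B [-0.1968 -0.1866]
 front n [ 0.0542  0.9985 -0.0024] 1240 B med -0.1902
  B at 0.11 -0.1903
  B at 0.14 -0.1904
  B at 0.17 -0.1901
  B at 0.2 -0.1902
  B at 0.22 -0.1901
  box 572 A [0.4953 0.6236] B [-0.1595 -0.1211] z [0.095  0.1058]
```

View pics/c11.png

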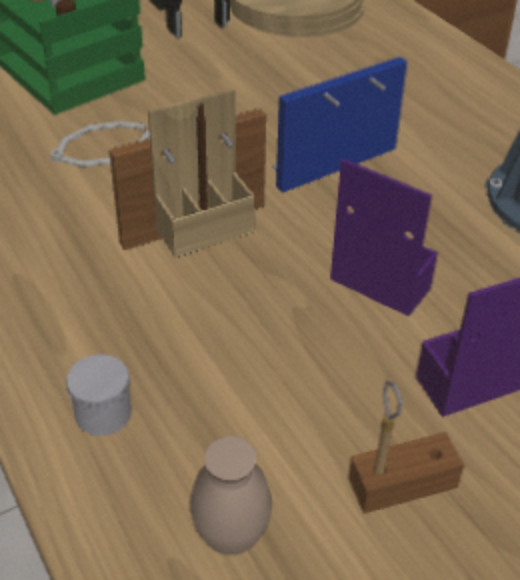

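The caddy hangs on both pins, at (168,156) and (226,140). The tool stands upright in the middle compartment at (202,155), the gripper is clear, and the other things haven't moved.

```bash
python3 -c "
from station import job; print(job.finish_job())"
```

```text
the job is handed in; nothing more can be done
None
```

I hung the caddy flush on both pins and let it go, stood the rosewood tool upright in its middle compartment, left everything else where it was, and handed the job in; the hand-in returned no verdict.

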